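# Lay the tall rack bracket on its back against the stop

## Robot

A 6-joint arm with a two-finger parallel gripper is mounted at the origin on the work surface. World frame = base frame: x ahead of the robot, y to its left, z up, the work surface at z = 0. Lengths are in m, angles in degrees, forces in N, time in s.
With the tool pointing down it reaches from about 0.375 to 0.9 m from the base axis. Payload 3.1 kg.
Tool frame: the origin (TCP) lies at the very end of the fingers, on their centre line; the grasp point (between the pads) lies bot.grip_point_offset behind it (bot.grip_point_offset is the distance from the TCP to the grasp point, in m); z points along the fingers, y is the line along which they close (so a half turn about z gives the same grasp; the last joint's range is limited). The gripper opens to 87 mm and grips with 3 to 60 N. Pads are 19 mm wide; open, the fingers measure 117 mm over their backs; the gripper's body (75 mm by 190 mm) begins 51 mm behind the grasp point.
Start: joints at [-79.67, 30.224, 82.088, -0, 67.689, -10.227], TCP at [0.219, -0.585, 0.223] pointing down, gripper open.
Joint ranges: [-176.69, 176.69], [-43.24, 126.21], [12.49, 139.97], [-82, 262], [0, 151.66], [-163.58, 163.58]. Speed limits (degrees/s): [159.86, 159.86, 180, 180, 180, 180].

## Interface

Orientations are given as a 3x3 rotation matrix whose columns are the frame's x, y, z axes.
In Python, from rig import bot, viewer, ticket gives the robot as it stands.
- The arm moves only by the tool servo_tool, never from a script. Its argument "targets" is a list of rows, each an object with "offset": the shift along the tool's x, y, z in m, a list of three; "dr": the turn, a rotation vector about the tool's x, y, z in degrees, a list of three. In form: [{"offset": [x, y, z], "dr": [ax, ay, az]}, ...]. A call has 1 to 20 rows; each row is the pose to reach, as a shift and turn from the pose commanded when the call began, along the tool's axes at that moment; what a row does not reach only later rows make up. A row lasts 1/12 s, in which the tool goes at most 41.7 mm and 7.16 degrees, less where a joint would pass 70% of its speed; a pose out of reach is approached as far as the arm can. A call with a gripper value outside its range is refused whole. "gripper" is the gripper command: -1 is fully open, 1 is shut, values between are in proportion, set as the call begins (left out, the last holds). The fingers move at their own pace and stop on an object; the grip force is fixed at half the most. Time passes only in rows, so rows that repeat a pose let the fingers close. It gives the time, the measured TCP pose, the force, the opening and the grip force at its end, in the units of the state.
- bot.read_state(): the state, without advancing time (a new reading comes with each control period).
- viewer.capture(name): name is "scene" or "side" or "wrist"; returns a dict with "color" (480x640x3 uint8, red, green, blue), "camera_matrix" (3x3 intrinsics, pixels), "k1" (the pictures are not rectified: a ray, as slopes to the right and down, at radius r is drawn at 1 + k1 r^2 times it, then the intrinsics apply), "R" (3x3) and "t" (3): a world point X has camera coordinates R X + t. Camera axes: x right, y down, z forward; pixel columns grow to the right and rows downward; lengths in m; the calibration is good to about 2 mm. A picture is of the moment at which its call begins. There is no depth.
- ticket.hand_in(): hands the job in; it is judged then, once.
The state is a dict: "time_s": time; "joint_positions": joint angles; "qvel": joint speeds; "tau": joint torques, N m; "position": TCP position; "tcp_rot": TCP orientation; "force": force on the tool from outside, world axes, zero at the start; "moment": the same for the moment, N m; "opening": opening from 0.0 (shut) to 1.0 (fully open); "grasp_force": force on a finger pad.
Only numpy, scipy, OpenCV 4.12 (cv2) and the standard library are available. Lean on these libraries where they do the work, as an engineer would, in place of code of your own. Each camera call takes 0.05 s, during which the arm holds its last target. There are 200 camera calls.

## Task

Tip the tall steel rack bracket over by pushing it with the fingers, so that its upright goes down flat on the bench on the side away from its foot plate; let it down gently, bracing it all the way, never letting it fall and never lifting it off the bench. Leave it lying there with its base pushed back snug and square against both wooden stop blocks, and leave everything else on the bench where it is.

Things in the scene. Friction and masses are not known exactly. Their poses are not given: they have to be found in the camera images.
- bracket: The tall L-shaped steel bracket, loose, about 0.45 kg. Origin (heel): middle of the upright's lower edge on the side away from the foot plate; it tips about this edge. At the start z is up, x level, away from the foot plate: the way to tip. In mm: upright x -20..0, y -30..30, z 0..170; foot plate x -105..-20, y -30..30, z 0..6; base cross bar x -6..0, y -62..62, z 0..20. Lying, x points down.
- bracket_top (a point): Middle of the tall bracket's top edge, side away from the foot plate: (0, 0, 170) mm in its frame. The centre of mass is at about x -17, z 70: once tipped by about 0.24 rad the bracket falls by itself unless the foot plate, which swings up behind, is held back.
- bracket_toe (a point): Middle of the free lower edge of the tall bracket's foot plate: (-105, 0, 0) mm in its frame. With the bracket lying, the foot plate stands up, this edge 105 mm above the bench.
- stop: Two dark wooden blocks fixed to the bench, one each side of the tall bracket's foot plate. Origin: on the bench midway between them, in the plane of their front faces; x level, the way the bracket tips. Each block: x -35..0, y 38..70 or -70..-38, z 0..25 mm. The ends of the cross bar stand up to 10 mm in front of these faces; once it lies, its underside faces them.
- short_bracket: A shorter bracket of the same kind standing nearby, 90 mm tall, foot plate reaching 75 mm back; leave alone. Origin and axes as for the tall one.
- cheese_a: Small round cheese, 84 mm across, 45 high; origin at the centre of its underside; leave alone.
- cheese_b: Another such cheese; leave alone.
- cheese_c: Another such cheese, beyond where the bracket's top comes down; leave alone.
- jar: Jar with a lid, 60 mm across, 85 high; origin at the centre of its underside; leave alone.
- brush: Hand brush lying on the bench; leave alone.

How it is judged:
By the outcome, as a careful person would: the job done as asked, in the order asked, and still so for the second after the job is handed in, with the robot touching nothing.
It also fails if it takes over 64 s, if anything falls off the work surface, if the arm or the gripper's body presses on something with over 40 N, if the wrist force passes 120 N, or if a joint passes its speed limit or range.

## Working session

There is one attempt and no reset: what is moved stays moved. The work goes in short steps, Python scripts to look and compute and a tool call to move; the robot and the scene stay as the last step left them, time stands still between calls to the robot, and variables do not carry over. Pictures are saved under pics/ and viewed, at most 10 in all, crops included, and the job is handed in when it is done.

Besides the shell and the picture viewer there is one more tool, called after "Request:" in YAML: its name, and indented under it one key for each argument. servo_tool: Moves the arm, as the interface text tells. Its arguments: {"type":"object","properties":{"targets":{"type":"array"},"gripper":{"type":"number"}},"required":["targets"]}

```bash
ls; mkdir -p pics; python3 - <<'E'
from rig import bot, viewer
import cv2,pickle
print(bot.read_state(), bot.grip_point_offset)
for n in ("scene","side"):
    d=viewer.capture(n); pickle.dump(d,open(n+'.pkl','wb'))
    cv2.imwrite(f'pics/{n}0.png',d['color'][:,:,::-1])
    print(n,d['camera_matrix'],d['k1'],d['R'],d['t'])
E
```

```text
pics
{'time_s': 0.0, 'joint_positions': array([-7.96681526e+01,  3.02802707e+01,  8.21559581e+01, -1.26280618e-03,
        6.76886149e+01, -1.02280236e+01]), 'qvel': array([ 0.02796856, -0.03604996,  0.07452527,  0.00696671,  0.1544038 ,
        0.00252112]), 'tau': array([-2.13447827e-03, -4.40053010e+01, -1.76594299e+01,  6.31787349e-02,
        5.83437702e-02, -1.80006623e-04]), 'position': array([ 0.21937272, -0.58445763,  0.22156002]), 'tcp_rot': array([[ 9.36302859e-01,  3.51193376e-01, -4.10848794e-04],
       [ 3.51193425e-01, -9.36300485e-01,  2.13994421e-03],
       [ 3.66856307e-04, -2.14792328e-03, -9.99997626e-01]]), 'force': array([0.45289554, 0.6411981 , 0.16853314]), 'moment': array([-0.03986187, -0.03618722, -0.03052704]), 'grasp_force': 0.0, 'opening': 0.9968052647092606} 0.0187
scene [[519.62719283   0.         317.65019266]
 [  0.         519.62719283 245.93445305]
 [  0.           0.           1.        ]] -0.1557108997280568 [[ 0.31235616  0.94996241 -0.00224841]
 [ 0.56858154 -0.18884974 -0.80065648]
 [-0.76101817  0.24881158 -0.59911947]] [-0.16302325 -0.21278846  1.46281314]
side [[472.20679024   0.         325.0585767 ]
 [  0.         472.20679024 233.58324388]
 [  0.           0.           1.        ]] -0.08764803495823123 [[-0.99865494 -0.04896398 -0.01705419]
 [-0.00766852  0.46478671 -0.88538947]
 [ 0.05127875 -0.88406778 -0.46453702]] [0.56668983 0.12561882 0.87689478]
```

View pics/scene0.png

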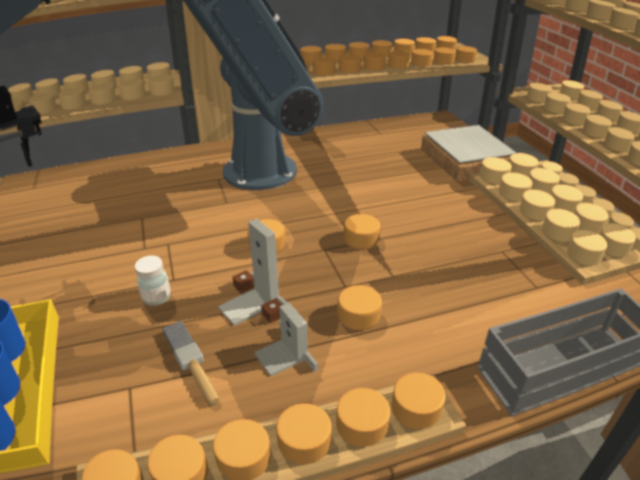

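View pics/side0.png

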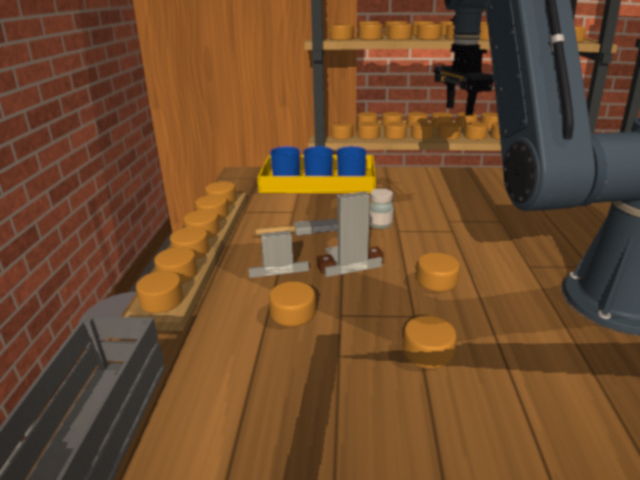

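The tall bracket stands at scene (265,270) / side (353,230). It tips toward +y, with its foot plate toward −y. I'll take enlarged crops to get precise corners.

```bash
cat > h.py <<'E'
import numpy as np, cv2, pickle
def ray(d,px):
    K=d['camera_matrix']; 
    q=np.array([(px[0]-K[0,2])/K[0,0],(px[1]-K[1,2])/K[1,1]]); p=q.copy()
    for _ in range(20): p=q/(1+d['k1']*(p@p))
    R=np.array(d['R']); return -R.T@d['t'], R.T@np.array([p[0],p[1],1])
def onz(d,px,z=0):
    o,v=ray(d,px); return o+v*(z-o[2])/v[2]
def two(d1,p1,d2,p2):
    o1,v1=ray(d1,p1);o2,v2=ray(d2,p2)
    s=np.linalg.lstsq(np.c_[v1,-v2],o2-o1,rcond=None)[0]
    a,b=o1+s[0]*v1,o2+s[1]*v2
    return (a+b)/2,np.linalg.norm(a-b)
def proj(d,X):
    c=np.array(d['R'])@X+d['t'];p=c[:2]/c[2];p=p*(1+d['k1']*(p@p))
    return p*np.diag(d['camera_matrix'])[:2]+d['camera_matrix'][:2,2]
E
python3 - <<'E'
import cv2
for n,x,y,w,h,s in(("scene",210,210,133,100,6),("side",240,185,160,100,5)):
    i=cv2.imread(f'pics/{n}0.png')[y:y+h,x:x+w]
    cv2.imwrite(f'pics/{n}0c.png',cv2.resize(i,None,fx=s,fy=s,interpolation=cv2.INTER_CUBIC))
E
```

```text
(no output)
```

View pics/scene0c.png

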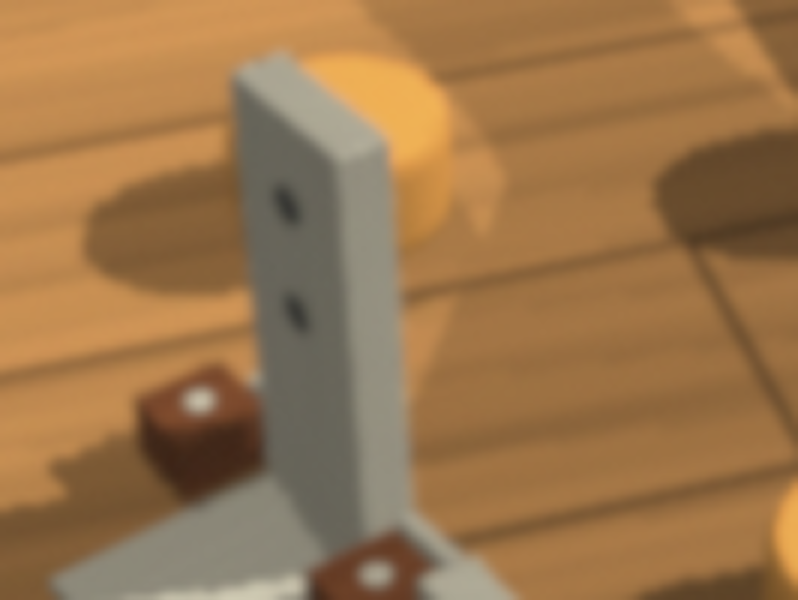

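View pics/side0c.png

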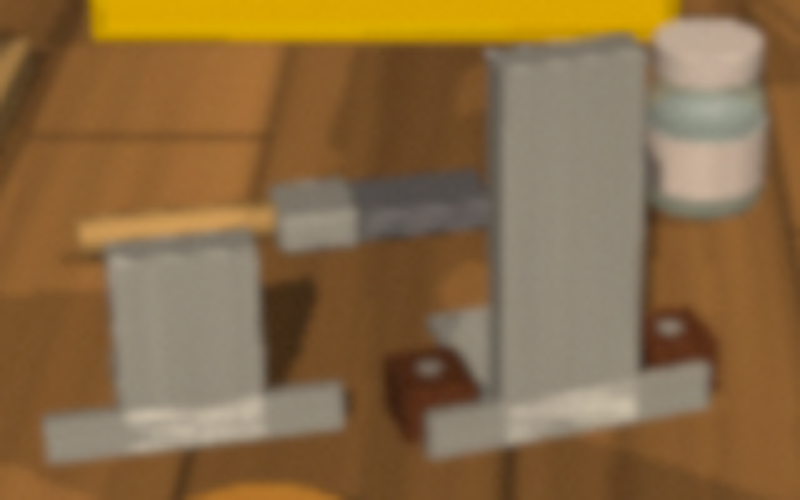

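The crops show the bracket's top corners in both views. In the side view the cross bar's bottom corners are at (326,276.6) and (382,266), and the stop blocks stand just behind the bar ends.

```bash
python3 - <<'E'
from h import *
s=pickle.load(open('scene.pkl','rb'));e=pickle.load(open('side.pkl','rb'))
S=lambda x,y:(x/6+209.6,y/6+209.6); E=lambda x,y:(x/5+239.6,y/5+184.6)
np.set_printoptions(precision=4,suppress=True)
pr=lambda n,*a:print(n,*a)
L,R=onz(e,E(430,458)),onz(e,E(710,405)); pr('bar',L,R,np.linalg.norm(L-R),(L+R)/2)
d=(R-L)/np.linalg.norm(R-L); pr('bar dir deg',np.degrees(np.arctan2(*(d[1::-1]))))
tn,tf=onz(s,S(283,50),.17),onz(s,S(388,141),.17); pr('top front robot/far',tn,tf,np.linalg.norm(tn-tf),(tn+tf)/2)
pr('two',two(s,S(283,50),e,E(643,42)),two(s,S(388,141),e,E(497,59)))
bn,bf=onz(s,S(235,78),.17),onz(s,S(335,160),.17);pr('top back',bn,bf)
pr('top side',onz(e,E(643,42),.17),onz(e,E(497,59),.17))
pr('screws scene',onz(s,S(200,400),.025),onz(s,S(375,573),.025))
pr('screws side',onz(e,E(430,368),.025),onz(e,E(670,327),.025))
pr('toe corner',onz(s,S(55,585),.006))
pr('short bar',onz(e,E(45,462)),onz(e,E(345,398)))
pr('jar', onz(e,E(708,35),.085), onz(s,(149,263),.085))
# cheeses: top centres
for c in((438,262),(430,328),(292,293)): pr('cheese side',onz(e,c,.045))
for c in((362,224),(360,297)): pr('cheese scene',onz(s,c,.045))
E
```

```text
bar [ 0.5699 -0.0724  0.    ] [ 0.4527 -0.1163  0.    ] 0.1251311157037904 [ 0.5113 -0.0943  0.    ]
bar dir deg -159.4653863204758
top front robot/far [ 0.4864 -0.1072  0.17  ] [ 0.5441 -0.0883  0.17  ] 0.06066818247205732 [ 0.5153 -0.0977  0.17  ]
two (array([ 0.486 , -0.1072,  0.1702]), np.float64(0.0008297539423091373)) (array([ 0.5428, -0.0885,  0.1702]), np.float64(0.0020587838778325274))
top back [ 0.4968 -0.1246  0.17  ] [ 0.5485 -0.1055  0.17  ]
top side [ 0.4857 -0.1085  0.17  ] [ 0.5422 -0.0911  0.17  ]
screws scene [ 0.4705 -0.1432  0.025 ] [ 0.5718 -0.1076  0.025 ]
screws side [ 0.5709 -0.1027  0.025 ] [ 0.4695 -0.1391  0.025 ]
toe corner [ 0.5252 -0.2047  0.006 ]
short bar [ 0.7287 -0.0654  0.    ] [ 0.6087 -0.1188  0.    ]
jar [ 0.4453 -0.3201  0.085 ] [ 0.446 -0.32   0.085]
cheese side [ 0.3467 -0.0584  0.045 ]
cheese side [0.3919 0.1459 0.045 ]
cheese side [0.6231 0.0537 0.045 ]
cheese scene [0.3991 0.1456 0.045 ]
cheese scene [0.6232 0.0506 0.045 ]
```

Request:
servo_tool:
  targets:
    - {"offset": [0.03,-0.015,0],"dr": [0,0,0]}
    - {"offset": [0.06,-0.03,0],"dr": [0,0,0]}
    - {"offset": [0.09,-0.045,0],"dr": [0,0,0]}
    - {"offset": [0.12,-0.06,0],"dr": [0,0,0]}
    - {"offset": [0.15,-0.075,0],"dr": [0,0,0]}
    - {"offset": [0.18,-0.09,0],"dr": [0,0,0]}
    - {"offset": [0.21,-0.105,0],"dr": [0,0,0]}
    - {"offset": [0.24,-0.12,0],"dr": [3,0,0]}
    - {"offset": [0.27,-0.135,0],"dr": [7,0,0]}
    - {"offset": [0.3,-0.15,0],"dr": [11,0,0]}
    - {"offset": [0.33,-0.165,0],"dr": [15,0,0]}
    - {"offset": [0.36,-0.18,0],"dr": [20,0,0]}
    - {"offset": [0.39,-0.195,0],"dr": [25,0,0]}
    - {"offset": [0.42,-0.21,0],"dr": [30,0,0]}
    - {"offset": [0.447,-0.223,0],"dr": [35,0,0]}
    - {"offset": [0.447,-0.223,0],"dr": [40,0,0]}
    - {"offset": [0.447,-0.223,0],"dr": [45,0,0]}
    - {"offset": [0.447,-0.223,0],"dr": [45,0,0]}
    - {"offset": [0.447,-0.223,0],"dr": [45,0,0]}
  gripper: -0.72

```text
time_s: 1.68
position: [0.5593, -0.2197, 0.2206]
tcp_rot: [[0.937, 0.246, -0.249], [0.35, -0.662, 0.663], [-0.002, -0.708, -0.706]]
force: [-0.1, -0.2, -0.6]
opening: 0.857
grasp_force: 0.0
```

```bash
python3 - <<'E'
from rig import bot, viewer
from h import *
np.set_printoptions(precision=4,suppress=True)
s=bot.read_state()
for k in('time_s','joint_positions','position','tcp_rot','force','opening'):print(k,s[k])
e=pickle.load(open('side.pkl','rb'));sc=pickle.load(open('scene.pkl','rb'))
for p in((180,335),(190,360),(213,400)):print('brush',onz(sc,p,.015))
W=viewer.capture('wrist');pickle.dump(W,open('w1.pkl','wb'))
C=viewer.capture('side')
i=np.vstack([cv2.resize(W['color'],(480,360)),]) 
j=cv2.resize(C['color'][150:330,200:440],(480,360))
S=viewer.capture('scene')['color'][170:380,120:400]
cv2.imwrite('pics/a.png',np.hstack([cv2.resize(S,(400,300)),cv2.resize(W['color'],(400,300))])[:,:,::-1])
E
```

```text
time_s 1.6833
joint_positions [-41.9585  46.5198  63.7062  20.3355 110.2142  27.5678]
position [ 0.5593 -0.2197  0.2206]
tcp_rot [[ 0.9366  0.2463 -0.2493]
 [ 0.3504 -0.6619  0.6627]
 [-0.0018 -0.708  -0.7062]]
force [-0.0616 -0.192  -0.6139]
opening 0.8573176580518571
brush [ 0.5869 -0.2866  0.015 ]
brush [ 0.6525 -0.2767  0.015 ]
brush [ 0.7489 -0.2524  0.015 ]
```

View pics/a.png

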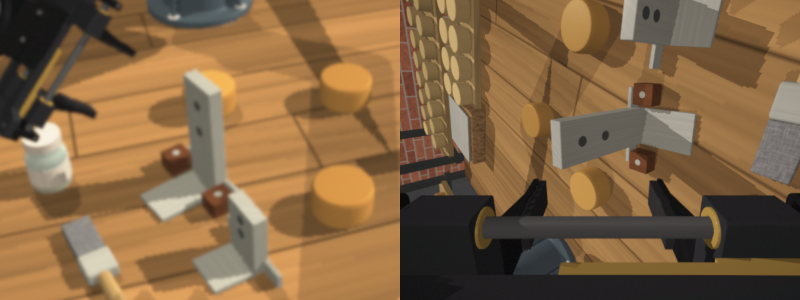

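The 45° tilt is reachable. In the right half, the wrist view shows the foot plate toe at wrist px ≈(475,179)-(469,248). The brush head lies behind the foot plate, so I'll check its clearance.

```bash
python3 - <<'E'
from h import *
np.set_printoptions(precision=4,suppress=True)
sc=pickle.load(open('scene.pkl','rb'));W=pickle.load(open('w1.pkl','rb'))
H=np.array([.513,-.096]);t=np.array([-.345,.9386]);b=np.array([.9386,.345])
f=lambda X:(X, 'br x,y mm',1000*np.array([(X[:2]-H)@t,(X[:2]-H)@b]))
for p in((163,332),(182,322),(202,353),(186,369)):print('brush z0,z30',f(onz(sc,p,0))[2],f(onz(sc,p,.03))[2])
k=1.6
for n,p,z in(('toe',(297,112),.006),('toe',(293,155),.006),('top',(152,122),.17),('top',(157,167),.17),('scr',(244,95),.025),('scr',(241,161),.025),('bar',(231,88),.02),('bar',(229,160),.02)):
    print(n,f(onz(W,(p[0]*k,p[1]*k),z)))
E
```

```text
brush z0,z30 [-222.3929  -37.7729] [-230.3797   -7.6048]
brush z0,z30 [-181.0684  -39.6083] [-190.812    -9.3622]
brush z0,z30 [-188.3318   53.9853] [-197.7667   80.2525]
brush z0,z30 [-229.0625   69.7283] [-236.7658   95.3262]
toe (array([ 0.5808, -0.1856,  0.006 ]), 'br x,y mm', array([-107.4749,   32.7358]))
toe (array([ 0.5242, -0.2088,  0.006 ]), 'br x,y mm', array([-109.7326,  -28.4367]))
top (array([ 0.5394, -0.0899,  0.17  ]), 'br x,y mm', array([-3.3833, 26.9365]))
top (array([ 0.4883, -0.1145,  0.17  ]), 'br x,y mm', array([ -8.8806, -29.6048]))
scr (array([ 0.5729, -0.1093,  0.025 ]), 'br x,y mm', array([-33.1428,  51.5854]))
scr (array([ 0.4758, -0.1471,  0.025 ]), 'br x,y mm', array([-35.1026, -52.5365]))
bar (array([ 0.571 , -0.0796,  0.02  ]), 'br x,y mm', array([-4.5979, 60.107 ]))
bar (array([ 0.4596, -0.1232,  0.02  ]), 'br x,y mm', array([ -7.1478, -59.4826]))
```

Request:
servo_tool:
  targets:
    - {"offset": [0,0.01,0.02],"dr": [-1,0,0]}
    - {"offset": [0,0.02,0.04],"dr": [-2,0,0]}
    - {"offset": [0,0.03,0.06],"dr": [-3,0,0]}
    - {"offset": [0,0.04,0.08],"dr": [-4,0,0]}
    - {"offset": [0,0.05,0.1],"dr": [-5,0,0]}
    - {"offset": [0,0.06,0.12],"dr": [-5,0,0]}
    - {"offset": [0,0.07,0.14],"dr": [-5,0,0]}
    - {"offset": [0,0.0775,0.155],"dr": [-5,0,0]}
    - {"offset": [0,0.0775,0.155],"dr": [-5,0,0]}

```text
time_s: 2.58
position: [0.5385, -0.1659, 0.057]
tcp_rot: [[0.936, 0.267, -0.229], [0.352, -0.716, 0.603], [-0.003, -0.645, -0.764]]
force: [-0.4, 0.4, 0.3]
opening: 0.86
grasp_force: 0.0
```

```bash
cat > plan.py <<'E'
# pose of tool (x,z mm in bench plane of tip, heel at 0; tilt deg) for bracket angle th; rear outer tip on plate leg a, front on upright
import numpy as np
w=.105
TH=[0,10,20,30,45,60,75,90]; TI=[40,36,30,22,7,0,0,0]; SL=[.017,.004,.001,.001,.001,.001,.001,.001]
H=np.array([.514,-.098]); t=np.array([-.35,.937])
def pose(th):
    ti=np.interp(th,TH,TI); s=np.interp(th,TH,SL); c,q=np.cos(np.radians(th)),np.sin(np.radians(th))
    be=np.radians(ti+th)
    a=max(w*np.cos(be),.055)               # leg of rear tip on the foot plate
    p=np.array([-.020-a, .006+s])          # rear outer tip, bracket frame
    P=np.array([p[0]*c+p[1]*q, -p[0]*q+p[1]*c])
    r=np.radians(ti); return P+w/2*np.array([np.cos(r),np.sin(r)]), ti
def rows(X,rot,ths):
    X=np.array(X); rot=np.array(rot); x0=np.array([(X[:2]-H)@t,X[2]])
    y,z=rot[:,1],rot[:,2]; ti0=np.degrees(np.arctan2(-y[2],-z[2]))
    for th in ths:
        m,ti=pose(th); d=m-x0; D=np.r_[t*d[0],d[1]]
        print(th,np.round([D@y,D@z],4),round(ti-ti0,1),'| mid',np.round(m*1e3),)
E
python3 - <<'E'
from rig import bot
from plan import *
np.set_printoptions(precision=4,suppress=True)
s=bot.read_state();print(s['position'],s['force'],s['joint_positions'])
X=s['position'];print((X[:2]-H)@t,(X[:2]-H)@np.array([.937,.35]))
rows(X,s['tcp_rot'],[0,5,10,20,30,45,60,75,90])
E
```

```text
[ 0.5385 -0.1659  0.057 ] [-0.3635  0.358   0.3446] [-39.011   52.7186  77.5032  18.9659  86.1433  22.8689]
-0.07217332287377462 -0.0008327834879609411
0 [-0.009   0.0079] -0.2 | mid [-60.  57.]
5 [-0.0143  0.0118] -2.2 | mid [-54.  57.]
10 [-0.0189  0.0161] -4.2 | mid [-47.  57.]
20 [-0.0326  0.02  ] -10.2 | mid [-34.  63.]
30 [-0.0462  0.0245] -18.2 | mid [-21.  68.]
45 [-0.0622  0.0339] -33.2 | mid [-3. 71.]
60 [-0.0787  0.0514] -40.2 | mid [21. 68.]
75 [-0.0968  0.0591] -40.2 | mid [40. 74.]
90 [-0.1122  0.0712] -40.2 | mid [60. 75.]
```

Request:
servo_tool:
  targets:
    - {"offset": [0,-0.002,0.002],"dr": [0,0,0]}
    - {"offset": [0,-0.004,0.0035],"dr": [0,0,0]}
    - {"offset": [0,-0.006,0.005],"dr": [0,0,0]}
    - {"offset": [0,-0.0075,0.0065],"dr": [0,0,0]}
    - {"offset": [0,-0.009,0.008],"dr": [-0.3,0,0]}
    - {"offset": [0,-0.01,0.0087],"dr": [-0.6,0,0]}
    - {"offset": [0,-0.011,0.0095],"dr": [-1,0,0]}
    - {"offset": [0,-0.012,0.0102],"dr": [-1.4,0,0]}
    - {"offset": [0,-0.013,0.011],"dr": [-1.8,0,0]}
    - {"offset": [0,-0.0143,0.0118],"dr": [-2.2,0,0]}
    - {"offset": [0,-0.0143,0.0118],"dr": [-2.2,0,0]}

```text
time_s: 3.5
position: [0.5337, -0.1501, 0.0586]
tcp_rot: [[0.936, 0.278, -0.216], [0.352, -0.74, 0.574], [-0.0, -0.613, -0.79]]
force: [-0.3, 0.4, 0.2]
opening: 0.865
grasp_force: 0.0
```

```bash
python3 - <<'E'
from rig import bot,viewer
from plan import *
import cv2
np.set_printoptions(precision=4,suppress=True)
s=bot.read_state();X=s['position'];print(X,s['force'],(X[:2]-H)@t)
rows(X,s['tcp_rot'],[5,8,10,12,15,20])
S=viewer.capture('scene')['color'][190:340,180:380];C=viewer.capture('side')['color'][165:315,280:480]
cv2.imwrite('pics/b.png',cv2.resize(np.hstack([S,C]),(800,300),interpolation=cv2.INTER_CUBIC)[:,:,::-1])
E
```

```text
[ 0.5337 -0.1501  0.0586] [-0.2608  0.4159  0.1552] -0.05576686445508006
5 [-0.0009  0.0024] 0.2 | mid [-54.  57.]
8 [-0.0038  0.0048] -1.0 | mid [-50.  57.]
10 [-0.0056  0.0065] -1.8 | mid [-47.  57.]
12 [-0.0085  0.007 ] -3.0 | mid [-45.  58.]
15 [-0.0127  0.0078] -4.8 | mid [-41.  60.]
20 [-0.0195  0.0098] -7.8 | mid [-34.  63.]
```

View pics/b.png

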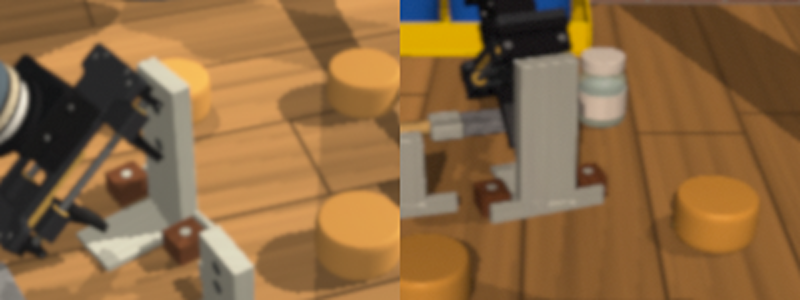

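The fingers are just short of the upright, which hasn't moved: its top corners are still at side px ≈(338,195)/(369,193). I'll add a tilt/slide tracker based on the side view and keep advancing.

```bash
cat > track.py <<'E'
from h import *
from rig import bot,viewer
from plan import H,t,rows
from scipy.optimize import least_squares
b=np.array([.937,.35])
def W(th,sx,p):  # bracket point mm -> world, tilt th deg, slide sx m
    c,q=np.cos(np.radians(th)),np.sin(np.radians(th)); p=np.array(p)/1e3
    return np.r_[H+t*(sx+p[0]*c+p[2]*q)+b*p[1], -p[0]*q+p[2]*c]
P=[(0,-30,170),(0,30,170),(0,-62,0),(0,62,0),(0,-62,20),(0,62,20)]
def track():
    try: prev,pts,off=pickle.load(open('trk.pkl','rb'))
    except Exception:
        e=pickle.load(open('side.pkl','rb')); prev=e['color']
        g=np.float32([[368.2,193],[339,196.4],[381.6,265.6],[325.6,276.2],[381.4,257],[324.6,266.4]])
        pts=g; off=g-np.array([proj(e,W(0,0,p)) for p in P])
    d=viewer.capture('side')
    n,st,_=cv2.calcOpticalFlowPyrLK(prev,d['color'],np.float32(pts).reshape(-1,1,2),None,winSize=(13,13),maxLevel=2)
    n=n.reshape(-1,2); pickle.dump((d['color'],n,off),open('trk.pkl','wb'))
    r=least_squares(lambda v:(np.array([proj(d,W(v[0],v[1]/1e3,p)) for p in P])+off-n).ravel(),[5,0],loss='soft_l1')
    print('tilt,slide mm',r.x.round(2),'res',np.abs(r.fun).max().round(1)); print((n-pts).round(1).tolist())
    return d,r.x
def rep(ths):
    np.set_printoptions(precision=4,suppress=True)
    s=bot.read_state();X=s['position'];print(round(s['time_s'],2),X,s['force'],'x',((X[:2]-H)@t).round(4))
    track(); rows(X,s['tcp_rot'],ths)
E
python3 -c "
from track import *;rep([10,15,20])"
```

```text
3.6 [ 0.534  -0.1506  0.0584] [-0.3336  0.7284  0.0745] x -0.0563
tilt,slide mm [-0.98  0.14] res 83.2
[[0.0, -0.8999999761581421], [82.69999694824219, -72.4000015258789], [0.10000000149011612, 0.10000000149011612], [-0.4000000059604645, 0.699999988079071], [-0.0, -0.10000000149011612], [-0.20000000298023224, -0.4000000059604645]]
10 [-0.0062  0.0067] -1.8 | mid [-47.  57.]
15 [-0.0132  0.008 ] -4.8 | mid [-41.  60.]
20 [-0.02  0.01] -7.8 | mid [-34.  63.]
```

Request:
servo_tool:
  targets:
    - {"offset": [0,-0.001,0.001],"dr": [0,0,0]}
    - {"offset": [0,-0.002,0.002],"dr": [0,0,0]}
    - {"offset": [0,-0.003,0.003],"dr": [0,0,0]}
    - {"offset": [0,-0.004,0.004],"dr": [0,0,0]}
    - {"offset": [0,-0.005,0.005],"dr": [0,0,0]}
    - {"offset": [0,-0.006,0.0055],"dr": [0,0,0]}
    - {"offset": [0,-0.007,0.006],"dr": [0,0,0]}
    - {"offset": [0,-0.008,0.0065],"dr": [0,0,0]}
    - {"offset": [0,-0.008,0.0065],"dr": [0,0,0]}

```text
time_s: 4.4
position: [0.5303, -0.1408, 0.0581]
tcp_rot: [[0.936, 0.278, -0.215], [0.351, -0.74, 0.574], [-0.0, -0.613, -0.79]]
force: [0.3, -0.2, -0.4]
opening: 0.858
grasp_force: 0.2
```

```bash
python3 -c "
from track import *;rep([10,15,20])"
```

```text
4.4 [ 0.5303 -0.1408  0.0581] [ 0.3012 -0.2299 -0.4132] x -0.0458
tilt,slide mm [0.69 0.32] res 82.3
[[1.399999976158142, 0.800000011920929], [0.0, 0.0], [0.0, -0.30000001192092896], [0.30000001192092896, -0.20000000298023224], [0.10000000149011612, 0.10000000149011612], [0.30000001192092896, 0.4000000059604645]]
10 [0.002 0.   ] -1.8 | mid [-47.  57.]
15 [-0.0051  0.0013] -4.8 | mid [-41.  60.]
20 [-0.0119  0.0033] -7.8 | mid [-34.  63.]
```

```bash
sed -i 's/^w=.105/w=.078/; s/max(w\*np.cos(be),.055)/max(w*np.cos(be),.05)/' plan.py
python3 - <<'E'
s=open('track.py').read()
s=s.replace("n=n.reshape(-1,2); pickle.dump((d['color'],n,off),open('trk.pkl','wb'))","n=n.reshape(-1,2)")
s=s.replace("loss='soft_l1')","loss='cauchy',f_scale=1.)\n    m=np.array([proj(d,W(r.x[0],r.x[1]/1e3,p)) for p in P])+off; bad=np.linalg.norm(m-n,axis=1)>4; n[bad]=m[bad]; pickle.dump((d['color'],np.float32(n),off),open('trk.pkl','wb'))")
s=s.replace("print('tilt,slide mm',r.x.round(2),'res',np.abs(r.fun).max().round(1)); print((n-pts).round(1).tolist())","print('tilt,slide mm',r.x.round(2),'bad',bad,'res',np.linalg.norm(m-n,axis=1).round(1))")
open('track.py','w').write(s)
E
python3 -c "
from track import *;rep([2,4,6,8,10,12,15,20])"
```

```text
4.45 [ 0.5303 -0.1409  0.058 ] [-0.0333 -1.2907 -0.6773] x -0.0459
tilt,slide mm [0.89 0.22] bad [False  True False False False False] res [1.  0.  0.2 0.4 0.1 0.1]
2 [0.0077 0.007 ] 1.4 | mid [-48.  48.]
4 [0.0063 0.0086] 0.6 | mid [-46.  47.]
6 [0.005  0.0102] -0.2 | mid [-44.  47.]
8 [0.0038 0.0119] -1.0 | mid [-42.  46.]
10 [0.0027 0.0136] -1.8 | mid [-40.  46.]
12 [0.0005 0.0139] -3.0 | mid [-38.  47.]
15 [-0.0027  0.0146] -4.8 | mid [-35.  48.]
20 [-0.0079  0.0162] -7.8 | mid [-30.  50.]
```

Request:
servo_tool:
  targets:
    - {"offset": [0,0.001,0.0015],"dr": [0,0,0]}
    - {"offset": [0,0.002,0.003],"dr": [0,0,0]}
    - {"offset": [0,0.003,0.0045],"dr": [0,0,0]}
    - {"offset": [0,0.0035,0.006],"dr": [0,0,0]}
    - {"offset": [0,0.004,0.0075],"dr": [0,0,0]}
    - {"offset": [0,0.0045,0.009],"dr": [0,0,0]}
    - {"offset": [0,0.005,0.0102],"dr": [-0.2,0,0]}
    - {"offset": [0,0.0046,0.0108],"dr": [-0.5,0,0]}
    - {"offset": [0,0.0042,0.0114],"dr": [-0.7,0,0]}
    - {"offset": [0,0.0038,0.012],"dr": [-1,0,0]}
    - {"offset": [0,0.0038,0.012],"dr": [-1,0,0]}

```text
time_s: 5.42
position: [0.5289, -0.1371, 0.0466]
tcp_rot: [[0.936, 0.282, -0.21], [0.352, -0.75, 0.56], [0.0, -0.598, -0.801]]
force: [0.2, -1.9, 1.2]
opening: 0.858
grasp_force: 0.9
```

```bash
python3 -c "
from track import *;rep([4,6,8,10,12,15,20])"
```

```text
5.42 [ 0.5289 -0.1371  0.0466] [ 0.2123 -1.9218  1.1907] x -0.0418
tilt,slide mm [3.21 0.25] bad [False False False False False False] res [1.  1.3 0.4 0.3 0.2 0.1]
4 [ 0.0025 -0.0029] 1.7 | mid [-46.  47.]
6 [ 0.0012 -0.0013] 0.9 | mid [-44.  47.]
8 [-0.      0.0004] 0.1 | mid [-42.  46.]
10 [-0.0011  0.002 ] -0.7 | mid [-40.  46.]
12 [-0.0033  0.0023] -1.9 | mid [-38.  47.]
15 [-0.0065  0.003 ] -3.7 | mid [-35.  48.]
20 [-0.0118  0.0045] -6.7 | mid [-30.  50.]
```

Request:
servo_tool:
  targets:
    - {"offset": [0,-0.0004,0.0005],"dr": [0,0,0]}
    - {"offset": [0,-0.0008,0.001],"dr": [0,0,0]}
    - {"offset": [0,-0.0012,0.0015],"dr": [0,0,0]}
    - {"offset": [0,-0.0016,0.002],"dr": [0,0,0]}
    - {"offset": [0,-0.002,0.0025],"dr": [0,0,0]}
    - {"offset": [0,-0.0024,0.003],"dr": [0,0,0]}
    - {"offset": [0,-0.0028,0.0035],"dr": [0,0,0]}
    - {"offset": [0,-0.0032,0.004],"dr": [0,0,0]}
    - {"offset": [0,-0.0036,0.0045],"dr": [0,0,0]}
    - {"offset": [0,-0.0039,0.0048],"dr": [0,0,0]}
    - {"offset": [0,-0.0039,0.0048],"dr": [0,0,0]}

```text
time_s: 6.38
position: [0.5288, -0.1357, 0.0467]
tcp_rot: [[0.936, 0.284, -0.206], [0.351, -0.754, 0.556], [0.003, -0.592, -0.806]]
force: [0.1, -10.0, 13.5]
opening: 0.856
grasp_force: 7.1
```

```bash
python3 -c "
from track import *;rep([4,6,8,10,12,15,20])
S=viewer.capture('scene')['color'][215:315,190:323]
cv2.imwrite('pics/c.png',cv2.resize(S,None,fx=6,fy=6,interpolation=cv2.INTER_CUBIC)[:,:,::-1])"
```

```text
6.38 [ 0.5288 -0.1357  0.0467] [ 0.0855 -9.9905 13.4686] x -0.0405
tilt,slide mm [3.45 0.77] bad [False False False False False False] res [1.  1.5 0.4 0.4 0.2 0. ]
4 [ 0.0037 -0.0036] 2.1 | mid [-46.  47.]
6 [ 0.0024 -0.002 ] 1.3 | mid [-44.  47.]
8 [ 0.0012 -0.0004] 0.5 | mid [-42.  46.]
10 [0.0001 0.0013] -0.3 | mid [-40.  46.]
12 [-0.0021  0.0016] -1.5 | mid [-38.  47.]
15 [-0.0054  0.0022] -3.3 | mid [-35.  48.]
20 [-0.0106  0.0037] -6.3 | mid [-30.  50.]
```

View pics/c.png

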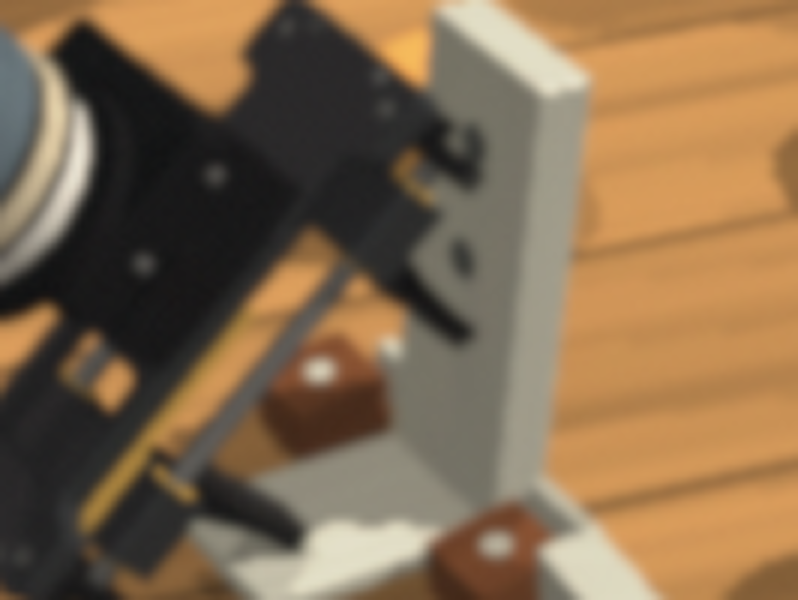

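Force has risen to 13 N, so something beyond the front tip is touching. I'll locate the two fingertips, at crop px (470,340) and (300,545), in the tip plane.

```bash
python3 - <<'E'
from track import *
np.set_printoptions(precision=1,suppress=True)
s=bot.read_state();T=s['tcp_rot'];X=s['position']
sc=pickle.load(open('scene.pkl','rb'))
for n,c in(('front tip',(470,340)),('rear tip',(300,545)),('knuckle front',(437,205)),('body front corner',(435,105)),('toe far corner',(245,597)),('hole',(463,260)),('corner foot/upr far',(488,508))):
  for lat in(0,.01,.03,-.03,-.0375):
    o,v=ray(sc,(c[0]/6+189.6,c[1]/6+214.6)); 
    B=np.r_[b,0]; k=((np.r_[H,0]-o)@B+lat)/(v@B); p=o+k*v
    print(n,lat,'tip-plane x,z',1e3*np.array([(p[:2]-H)@t,p[2]]),'tool',1e3*(T.T@(p-X)))
E
```

```text
front tip 0 tip-plane x,z [-1.4 61.4] tool [ -0.6 -40.2  11.3]
front tip 0.01 tip-plane x,z [-7.5 71. ] tool [  9.4 -40.9  -0.1]
front tip 0.03 tip-plane x,z [-19.8  90.3] tool [ 29.4 -42.4 -22.8]
front tip -0.03 tip-plane x,z [17.  32.6] tool [-30.7 -38.   45.4]
front tip -0.0375 tip-plane x,z [21.6 25.3] tool [-38.2 -37.4  53.9]
rear tip 0 tip-plane x,z [-71.9  11.7] tool [-0.9 46.1  9.6]
rear tip 0.01 tip-plane x,z [-77.  22.] tool [ 9.2 44.1 -1.8]
rear tip 0.03 tip-plane x,z [-87.1  42.8] tool [ 29.2  40.  -24.4]
rear tip -0.03 tip-plane x,z [-56.7 -19.4] tool [-30.9  52.2  43.6]
rear tip -0.0375 tip-plane x,z [-52.9 -27.2] tool [-38.4  53.7  52.1]
knuckle front 0 tip-plane x,z [ -9.6 120.2] tool [ -0.5 -68.4 -41. ]
knuckle front 0.01 tip-plane x,z [-15.6 129. ] tool [  9.6 -68.8 -51.5]
knuckle front 0.03 tip-plane x,z [-27.6 146.5] tool [ 29.6 -69.4 -72.7]
knuckle front -0.03 tip-plane x,z [ 8.4 94. ] tool [-30.5 -67.5  -9.2]
knuckle front -0.0375 tip-plane x,z [13.  87.4] tool [-38.  -67.2  -1.3]
body front corner 0 tip-plane x,z [ -7.4 157.4] tool [ -0.3 -92.3 -69.6]
body fron
[... 653 characters left out ...]
8.8  46.8]
hole 0 tip-plane x,z [-1.7 94.5] tool [ -0.5 -59.6 -15.6]
hole 0.01 tip-plane x,z [ -7.8 103.7] tool [  9.5 -60.  -26.5]
hole 0.03 tip-plane x,z [-20.  121.9] tool [ 29.5 -60.9 -48.5]
hole -0.03 tip-plane x,z [16.7 67.2] tool [-30.6 -58.2  17.3]
hole -0.0375 tip-plane x,z [21.3 60.3] tool [-38.1 -57.9  25.5]
corner foot/upr far 0 tip-plane x,z [  0.5 -13.6] tool [-0.8  2.8 72.8]
corner foot/upr far 0.01 tip-plane x,z [-5.7 -2.8] tool [ 9.2  1.4 60.5]
corner foot/upr far 0.03 tip-plane x,z [-18.   18.7] tool [29.2 -1.4 35.9]
corner foot/upr far -0.03 tip-plane x,z [ 18.9 -45.8] tool [-30.9   6.9 109.6]
corner foot/upr far -0.0375 tip-plane x,z [ 23.5 -53.8] tool [-38.4   7.9 118.8]
```

The scene view puts the true tilt at about 11°: the top far corner moved to ≈(287.6,227). Both fingertips fit that (w≈82 mm), so the bracket is caged. I'll replan from here using tool kinematics for the tilt.

```bash
cat > plan.py <<'E'
import numpy as np
w=.082; A=.05
TH=[0,10,20,30,45,60,75,90]; TI=[40,36,30,22,7,0,0,0]
H=np.array([.514,-.098]); t=np.array([-.35,.937])
def pose(th,s=.001):
    ti=np.interp(th,TH,TI); c,q=np.cos(np.radians(th)),np.sin(np.radians(th))
    be=np.radians(ti+th); a=max(w*np.cos(be),A); p=np.array([-.020-a-s,.006+s])
    P=np.array([p[0]*c+p[1]*q, -p[0]*q+p[1]*c]); r=np.radians(ti)
    return P+w/2*np.array([np.cos(r),np.sin(r)]), ti
def rows(x0,ti0,ths):   # from commanded (x,z), tilt
    r=np.radians(ti0); y=-np.array([np.cos(r),np.sin(r)]); z=np.array([np.sin(r),-np.cos(r)])
    for th in ths:
        m,ti=pose(th); d=m-x0
        print(th,np.round([d@y,d@z],4),round(ti-ti0,1),'| mid',np.round(m*1e3,1),ti)
def now():
    from rig import bot
    s=bot.read_state();X=s['position'];T=s['tcp_rot']
    print(round(s['time_s'],2),'mid',np.round([1e3*(X[:2]-H)@t,X[2]*1e3],1),'tilt',np.degrees(np.arctan2(-T[2,1],-T[2,2])).round(1),'F',s['force'].round(1),'F along tip',(s['force'][:2]@t).round(1))
E
python3 - <<'E'
from plan import *
now(); rows(np.array([-.0358,.0451]),36.7,range(10,32,2))
from h import *
sc=pickle.load(open('scene.pkl','rb'))
o,v=ray(sc,(287.6,227.1));B=np.array([.937,.35,0])
k=((np.r_[H,0]-o)@B+.03)/(v@B);p=o+k*v;x=(p[:2]-H)@t;print('top',x,p[2],np.degrees(np.arctan2(x,p[2])))
E
```

```text
6.48 mid [-40.4  46.7] tilt 36.3 F [  0.2 -11.   12.5] F along tip -10.3
10 [ 0.0056 -0.0035] -0.7 | mid [-42.4  44.5] 36.0
12 [ 0.0029 -0.0037] -1.9 | mid [-40.3  46.3] 34.8
14 [ 0.0002 -0.0037] -3.1 | mid [-38.2  47.9] 33.6
16 [-0.0025 -0.0036] -4.3 | mid [-36.   49.5] 32.4
18 [-0.0052 -0.0034] -5.5 | mid [-33.7  50.9] 31.2
20 [-0.0079 -0.0031] -6.7 | mid [-31.4  52.3] 30.0
22 [-0.0102 -0.0028] -8.3 | mid [-29.2  53.4] 28.4
24 [-0.0126 -0.0023] -9.9 | mid [-27.1  54.5] 26.8
26 [-0.015  -0.0018] -11.5 | mid [-24.9  55.5] 25.2
28 [-0.0173 -0.0012] -13.1 | mid [-22.7  56.4] 23.6
30 [-0.0196 -0.0005] -14.7 | mid [-20.4  57.2] 22.0
top 0.029080512877206505 0.1688593066639862 9.77147971561522
```

Request:
servo_tool:
  targets:
    - {"offset": [0,0.0025,-0.002],"dr": [-1.5,0,0]}
    - {"offset": [0,0.0015,-0.0037],"dr": [-2.5,0,0]}
    - {"offset": [0,0.0002,-0.0037],"dr": [-3.1,0,0]}
    - {"offset": [0,-0.0007,-0.0037],"dr": [-3.5,0,0]}
    - {"offset": [0,-0.0016,-0.0037],"dr": [-3.9,0,0]}
    - {"offset": [0,-0.0025,-0.0036],"dr": [-4.3,0,0]}
    - {"offset": [0,-0.0034,-0.0035],"dr": [-4.7,0,0]}
    - {"offset": [0,-0.0043,-0.0034],"dr": [-5.1,0,0]}
    - {"offset": [0,-0.0052,-0.0034],"dr": [-5.5,0,0]}
    - {"offset": [0,-0.0061,-0.0033],"dr": [-5.9,0,0]}
    - {"offset": [0,-0.007,-0.0032],"dr": [-6.3,0,0]}
    - {"offset": [0,-0.0079,-0.0031],"dr": [-6.7,0,0]}
    - {"offset": [0,-0.0079,-0.0031],"dr": [-6.7,0,0]}

```text
time_s: 7.57
position: [0.5252, -0.1269, 0.0523]
tcp_rot: [[0.936, 0.304, -0.176], [0.351, -0.81, 0.469], [0.0, -0.501, -0.865]]
force: [3.0, -3.8, 2.5]
opening: 0.861
grasp_force: 2.8
```

```bash
python3 - <<'E'
from plan import *
now(); rows(pose(20)[0],30,range(20,46,2))
from rig import viewer
import cv2
S=viewer.capture('scene')['color'][205:315,190:350];C=viewer.capture('side')['color'][175:285,300:460]
cv2.imwrite('pics/d.png',cv2.resize(np.hstack([S,C]),(800,275),interpolation=cv2.INTER_CUBIC)[:,:,::-1])
E
```

```text
7.57 mid [-31.   52.3] tilt 30.1 F [ 3.  -3.8  2.5] F along tip -4.6
20 [0. 0.] 0.0 | mid [-31.4  52.3] 30.0
22 [-0.0024  0.0001] -1.6 | mid [-29.2  53.4] 28.4
24 [-0.0048  0.0002] -3.2 | mid [-27.1  54.5] 26.8
26 [-0.0072  0.0005] -4.8 | mid [-24.9  55.5] 25.2
28 [-0.0096  0.0008] -6.4 | mid [-22.7  56.4] 23.6
30 [-0.0119  0.0013] -8.0 | mid [-20.4  57.2] 22.0
32 [-0.014   0.0017] -10.0 | mid [-18.4  57.8] 20.0
34 [-0.0161  0.0022] -12.0 | mid [-16.4  58.4] 18.0
36 [-0.0181  0.0027] -14.0 | mid [-14.3  59. ] 16.0
38 [-0.0201  0.0034] -16.0 | mid [-12.2  59.4] 14.0
40 [-0.0221  0.0041] -18.0 | mid [-10.2  59.8] 12.0
42 [-0.0241  0.0048] -20.0 | mid [-8.1 60.2] 10.0
44 [-0.0261  0.0057] -22.0 | mid [-6.  60.4] 8.0
```

View pics/d.png

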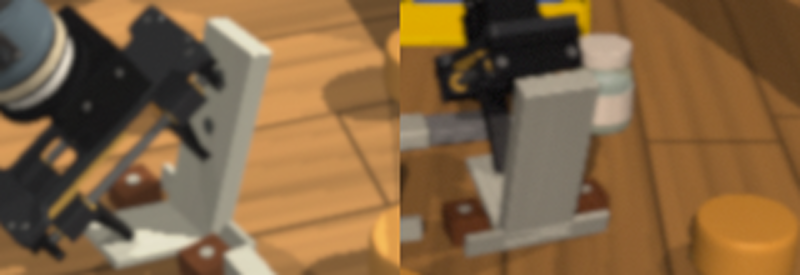

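The bracket is at about 18–20°, caged with the foot plate held. Continuing.

Request:
servo_tool:
  targets:
    - {"offset": [0,-0.0012,0],"dr": [-0.8,0,0]}
    - {"offset": [0,-0.0024,0.0001],"dr": [-1.6,0,0]}
    - {"offset": [0,-0.0036,0.0002],"dr": [-2.4,0,0]}
    - {"offset": [0,-0.0048,0.0002],"dr": [-3.2,0,0]}
    - {"offset": [0,-0.006,0.0004],"dr": [-4,0,0]}
    - {"offset": [0,-0.0072,0.0005],"dr": [-4.8,0,0]}
    - {"offset": [0,-0.0084,0.0006],"dr": [-5.6,0,0]}
    - {"offset": [0,-0.0096,0.0008],"dr": [-6.4,0,0]}
    - {"offset": [0,-0.0108,0.001],"dr": [-7.2,0,0]}
    - {"offset": [0,-0.0119,0.0013],"dr": [-8,0,0]}
    - {"offset": [0,-0.013,0.0015],"dr": [-9,0,0]}
    - {"offset": [0,-0.014,0.0017],"dr": [-10,0,0]}
    - {"offset": [0,-0.015,0.002],"dr": [-11,0,0]}
    - {"offset": [0,-0.0161,0.0022],"dr": [-12,0,0]}
    - {"offset": [0,-0.0171,0.0025],"dr": [-13,0,0]}
    - {"offset": [0,-0.0181,0.0027],"dr": [-14,0,0]}
    - {"offset": [0,-0.0181,0.0027],"dr": [-14,0,0]}

```text
time_s: 9.08
position: [0.5199, -0.1122, 0.0599]
tcp_rot: [[0.936, 0.34, -0.095], [0.353, -0.9, 0.255], [0.001, -0.272, -0.962]]
force: [0.7, -6.5, 8.4]
opening: 0.861
grasp_force: 6.1
```

```bash
python3 - <<'E'
from plan import *
now(); rows(pose(36)[0],16,range(36,64,2))
E
```

```text
9.08 mid [-15.4  59.9] tilt 15.8 F [ 0.7 -6.5  8.4] F along tip -6.3
36 [0. 0.] 0.0 | mid [-14.3  59. ] 16.0
38 [-0.0021  0.0001] -2.0 | mid [-12.2  59.4] 14.0
40 [-0.0042  0.0003] -4.0 | mid [-10.2  59.8] 12.0
42 [-0.0063  0.0006] -6.0 | mid [-8.1 60.2] 10.0
44 [-0.0084  0.0009] -8.0 | mid [-6.  60.4] 8.0
46 [-0.0108  0.0014] -9.5 | mid [-3.6 60.6] 6.533333333333333
48 [-0.013   0.0012] -10.4 | mid [-1.5 61.4] 5.6
50 [-0.0152  0.001 ] -11.3 | mid [ 0.6 62.2] 4.666666666666666
52 [-0.0175  0.0009] -12.3 | mid [ 2.7 62.9] 3.7333333333333334
54 [-0.0197  0.0009] -13.2 | mid [ 4.9 63.6] 2.8
56 [-0.022  0.001] -14.1 | mid [ 7.1 64.1] 1.8666666666666663
58 [-0.0242  0.0011] -15.1 | mid [ 9.3 64.6] 0.9333333333333336
60 [-0.0265  0.0014] -16.0 | mid [11.6 65. ] 0.0
62 [-0.029  0.001] -16.0 | mid [13.8 66. ] 0.0
```

Request:
servo_tool:
  targets:
    - {"offset": [0,-0.001,-0.0005],"dr": [-1,0,0]}
    - {"offset": [0,-0.0021,-0.001],"dr": [-2,0,0]}
    - {"offset": [0,-0.0031,-0.0012],"dr": [-3,0,0]}
    - {"offset": [0,-0.0042,-0.0012],"dr": [-4,0,0]}
    - {"offset": [0,-0.0052,-0.001],"dr": [-5,0,0]}
    - {"offset": [0,-0.0063,-0.001],"dr": [-6,0,0]}
    - {"offset": [0,-0.0073,-0.0008],"dr": [-7,0,0]}
    - {"offset": [0,-0.0084,-0.0006],"dr": [-8,0,0]}
    - {"offset": [0,-0.0096,-0.0004],"dr": [-8.8,0,0]}
    - {"offset": [0,-0.0108,-0.0002],"dr": [-9.5,0,0]}
    - {"offset": [0,-0.0108,-0.0002],"dr": [-9.5,0,0]}

```text
time_s: 10.0
position: [0.5157, -0.1012, 0.0628]
tcp_rot: [[0.936, 0.351, -0.039], [0.353, -0.93, 0.106], [0.001, -0.112, -0.994]]
force: [1.2, -2.9, 8.5]
opening: 0.861
grasp_force: 4.8
```

```bash
python3 - <<'E'
from plan import *
now()
from rig import viewer
import cv2
S=viewer.capture('scene')['color'][205:315,190:350];C=viewer.capture('side')['color'][175:285,300:460]
cv2.imwrite('pics/e.png',cv2.resize(np.hstack([S,C]),(800,275),interpolation=cv2.INTER_CUBIC)[:,:,::-1])
E
```

```text
10.0 mid [-3.6 62.8] tilt 6.5 F [ 1.2 -2.9  8.5] F along tip -3.1
```

View pics/e.png

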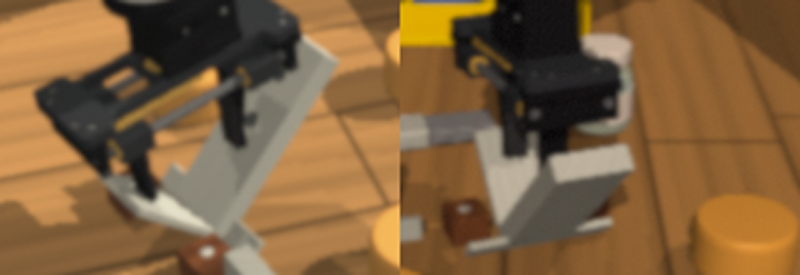

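```bash
python3 - <<'E'
from plan import *
rows(pose(46)[0],6.53,range(46,64,2))
print();rows(pose(62)[0],0,range(62,94,2))
E
```

```text
46 [0. 0.] 0.0 | mid [-3.6 60.6] 6.533333333333333
48 [-0.0021 -0.0006] -0.9 | mid [-1.5 61.4] 5.6
50 [-0.0043 -0.0011] -1.9 | mid [ 0.6 62.2] 4.666666666666666
52 [-0.0065 -0.0016] -2.8 | mid [ 2.7 62.9] 3.7333333333333334
54 [-0.0087 -0.002 ] -3.7 | mid [ 4.9 63.6] 2.8
56 [-0.011  -0.0023] -4.7 | mid [ 7.1 64.1] 1.8666666666666663
58 [-0.0132 -0.0025] -5.6 | mid [ 9.3 64.6] 0.9333333333333336
60 [-0.0155 -0.0026] -6.5 | mid [11.6 65. ] 0.0
62 [-0.0179 -0.0034] -6.5 | mid [13.8 66. ] 0.0

62 [0. 0.] 0.0 | mid [13.8 66. ] 0.0
64 [-0.0023 -0.0009] 0.0 | mid [16.2 66.9] 0.0
66 [-0.0047 -0.0017] 0.0 | mid [18.5 67.7] 0.0
68 [-0.007  -0.0025] 0.0 | mid [20.9 68.5] 0.0
70 [-0.0094 -0.0031] 0.0 | mid [23.3 69.1] 0.0
72 [-0.0119 -0.0037] 0.0 | mid [25.7 69.7] 0.0
74 [-0.0143 -0.0042] 0.0 | mid [28.2 70.2] 0.0
76 [-0.0168 -0.0046] 0.0 | mid [30.6 70.6] 0.0
78 [-0.0192 -0.0049] 0.0 | mid [33.1 70.9] 0.0
80 [-0.0217 -0.0052] 0.0 | mid [35.6 71.1] 0.0
82 [-0.0242 -0.0053] 0.0 | mid [38.1 71.3] 0.0
84 [-0.0267 -0.0054] 0.0 | mid [40.5 71.3] 0.0
86 [-0.0292 -0.0053] 0.0 | mid [43.  71.3] 0.0
88 [-0.0317 -0.0052] 0.0 | mid [45.5 71.2] 0.0
90 [-0.0342 -0.005 ] 0.0 | mid [48. 71.] 0.0
92 [-0.0366 -0.0047] 0.0 | mid [50.5 70.7] 0.0
```

Request:
servo_tool:
  targets:
    - {"offset": [0,-0.001,-0.0003],"dr": [-0.5,0,0]}
    - {"offset": [0,-0.0021,-0.0006],"dr": [-0.9,0,0]}
    - {"offset": [0,-0.0032,-0.0009],"dr": [-1.4,0,0]}
    - {"offset": [0,-0.0043,-0.0011],"dr": [-1.9,0,0]}
    - {"offset": [0,-0.0054,-0.0014],"dr": [-2.3,0,0]}
    - {"offset": [0,-0.0065,-0.0016],"dr": [-2.8,0,0]}
    - {"offset": [0,-0.0076,-0.0018],"dr": [-3.3,0,0]}
    - {"offset": [0,-0.0087,-0.002],"dr": [-3.7,0,0]}
    - {"offset": [0,-0.0099,-0.0021],"dr": [-4.2,0,0]}
    - {"offset": [0,-0.011,-0.0023],"dr": [-4.7,0,0]}
    - {"offset": [0,-0.0121,-0.0024],"dr": [-5.1,0,0]}
    - {"offset": [0,-0.0132,-0.0025],"dr": [-5.6,0,0]}
    - {"offset": [0,-0.0144,-0.0026],"dr": [-6,0,0]}
    - {"offset": [0,-0.0155,-0.0026],"dr": [-6.5,0,0]}
    - {"offset": [0,-0.0167,-0.003],"dr": [-6.5,0,0]}
    - {"offset": [0,-0.0179,-0.0034],"dr": [-6.5,0,0]}
    - {"offset": [0,-0.0179,-0.0034],"dr": [-6.5,0,0]}

```text
time_s: 11.52
position: [0.509, -0.0851, 0.0674]
tcp_rot: [[0.936, 0.351, -0.001], [0.351, -0.936, 0.002], [-0.001, -0.002, -1.0]]
force: [-2.5, 2.0, 2.1]
opening: 0.857
grasp_force: 1.5
```

```bash
python3 - <<'E'
from plan import *
from h import *
now()
from rig import viewer
C=viewer.capture('side');pickle.dump(C,open('s2.pkl','wb'));S=viewer.capture('scene')
# grey (steel) mask rough extents in region
for n,d,(x0,x1,y0,y1) in(('side',C,(315,400,180,300)),('scene',S,(215,345,200,330))):
    im=d['color'][y0:y1,x0:x1].astype(int); sat=im.max(2)-im.min(2)
    m=((sat<35)&(im.max(2)>95)).astype(np.uint8)
    k,l,st,c=cv2.connectedComponentsWithStats(m)
    for i in np.argsort(-st[1:,4])[:2]+1: print(n,st[i]+np.array([x0,y0,0,0,0]))
E
```

```text
11.52 mid [13.9 67.4] tilt 0.1 F [-2.5  2.   2.1] F along tip 2.8
side [ 315  219   83   58 1593]
side [378 188  14  18  57]
scene [ 239  225   96  105 2753]
scene [262 231  34  16  91]
```

Request:
servo_tool:
  targets:
    - {"offset": [0,-0.0012,-0.0005],"dr": [0,0,0]}
    - {"offset": [0,-0.0023,-0.0009],"dr": [0,0,0]}
    - {"offset": [0,-0.0035,-0.0013],"dr": [0,0,0]}
    - {"offset": [0,-0.0047,-0.0017],"dr": [0,0,0]}
    - {"offset": [0,-0.0058,-0.0021],"dr": [0,0,0]}
    - {"offset": [0,-0.007,-0.0025],"dr": [0,0,0]}
    - {"offset": [0,-0.0082,-0.0028],"dr": [0,0,0]}
    - {"offset": [0,-0.0094,-0.0031],"dr": [0,0,0]}
    - {"offset": [0,-0.0106,-0.0034],"dr": [0,0,0]}
    - {"offset": [0,-0.0119,-0.0037],"dr": [0,0,0]}
    - {"offset": [0,-0.0131,-0.004],"dr": [0,0,0]}
    - {"offset": [0,-0.0143,-0.0042],"dr": [0,0,0]}
    - {"offset": [0,-0.0155,-0.0044],"dr": [0,0,0]}
    - {"offset": [0,-0.0168,-0.0046],"dr": [0,0,0]}
    - {"offset": [0,-0.018,-0.0048],"dr": [0,0,0]}
    - {"offset": [0,-0.0192,-0.005],"dr": [0,0,0]}
    - {"offset": [0,-0.0192,-0.005],"dr": [0,0,0]}

```text
time_s: 13.03
position: [0.5027, -0.067, 0.0724]
tcp_rot: [[0.936, 0.351, -0.001], [0.351, -0.936, 0.002], [0.0, -0.002, -1.0]]
force: [-0.2, 2.1, 4.1]
opening: 0.86
grasp_force: 1.9
```

Request:
servo_tool:
  targets:
    - {"offset": [0,-0.0008,0],"dr": [0,0,0]}
    - {"offset": [0,-0.0016,0],"dr": [0,0,0]}
    - {"offset": [0,-0.0024,0],"dr": [0,0,0]}
    - {"offset": [0,-0.0032,0],"dr": [0,0,0]}
    - {"offset": [0,-0.004,0],"dr": [0,0,0]}
    - {"offset": [0,-0.0048,0],"dr": [0,0,0]}
    - {"offset": [0,-0.0056,0],"dr": [0,0,0]}
    - {"offset": [0,-0.0064,0],"dr": [0,0,0]}
    - {"offset": [0,-0.0064,0],"dr": [0,0,0]}

```text
time_s: 13.78
position: [0.5002, -0.0611, 0.0723]
tcp_rot: [[0.936, 0.351, -0.001], [0.351, -0.936, 0.002], [-0.0, -0.002, -1.0]]
force: [-0.8, 3.4, 4.1]
opening: 0.859
grasp_force: 2.1
```

```bash
python3 -c "
from plan import *;now()"
```

```text
13.78 mid [39.4 72.3] tilt 0.1 F [-0.8  3.4  4.1] F along tip 3.4
```

Request:
servo_tool:
  targets:
    - {"offset": [0,-0.0007,0],"dr": [0,0,0]}
    - {"offset": [0,-0.0014,0],"dr": [0,0,0]}
    - {"offset": [0,-0.0021,0],"dr": [0,0,0]}
    - {"offset": [0,-0.0028,0],"dr": [0,0,0]}
    - {"offset": [0,-0.0035,0],"dr": [0,0,0]}
    - {"offset": [0,-0.0042,0],"dr": [0,0,0]}
    - {"offset": [0,-0.0049,0],"dr": [0,0,0]}
    - {"offset": [0,-0.0056,0],"dr": [0,0,0]}
    - {"offset": [0,-0.0063,0],"dr": [0,0,0]}
    - {"offset": [0,-0.007,0],"dr": [0,0,0]}
    - {"offset": [0,-0.007,0],"dr": [0,0,0]}

```text
time_s: 14.7
position: [0.4978, -0.0546, 0.0724]
tcp_rot: [[0.936, 0.351, -0.001], [0.351, -0.936, 0.002], [-0.0, -0.002, -1.0]]
force: [-2.1, 2.3, 4.2]
opening: 0.855
grasp_force: 2.2
```

```bash
python3 - <<'E'
from plan import *;now()
from h import *
from rig import viewer
C=viewer.capture('side');pickle.dump(C,open('s3.pkl','wb'))
# predicted side pixel of top lower edge lying, and top-edge grey rows along it
for th in(70,75,80,85,90):
    c,q=np.cos(np.radians(th)),np.sin(np.radians(th))
    print(th,[proj(C,np.r_[H+t*(x/1e3*c+.17*q),-x/1e3*q+.17*c]).round(1) for x in(0,-20)])
im=C['color'].astype(int)
for x in(345,352,358):print(x,[(y,tuple(im[y,x])) for y in range(270,325,2)])
E
```

```text
14.7 mid [46.3 72.4] tilt 0.1 F [-2.1  2.3  4.2] F along tip 2.9
70 [array([385.2, 287.4]), array([384.1, 276.4])]
75 [array([385.9, 295.4]), array([385.2, 284.8])]
80 [array([386.3, 303.1]), array([386. , 292.9])]
85 [array([386.3, 310.5]), array([386.4, 300.8])]
90 [array([386.1, 317.3]), array([386.6, 308.3])]
345 [(270, (np.int64(131), np.int64(122), np.int64(109))), (272, (np.int64(114), np.int64(107), np.int64(95))), (274, (np.int64(104), np.int64(97), np.int64(86))), (276, (np.int64(107), np.int64(101), np.int64(90))), (278, (np.int64(111), np.int64(100), np.int64(86))), (280, (np.int64(112), np.int64(84), np.int64(59))), (282, (np.int64(120), np.int64(81), np.int64(43))), (284, (np.int64(122), np.int64(82), np.int64(42))), (286, (np.int64(121), np.int64(82), np.int64(42))), (288, (np.int64(121), np.int64(82), np.int64(41))), (290, (np.int64(122), np.int64(82), np.int64(43))), (292, (np.int64(122), np.int64(83), np.int64(43))), (294, (np.int64(122), np.int64(82), np.int64(43))), (296, (np.int64(122), np.int64(84), np.int64(44))), (298, (np.int64(128), np.int64(86), np.int64(44
[... 2929 characters left out ...]
nt64(79), np.int64(41))), (300, (np.int64(117), np.int64(79), np.int64(40))), (302, (np.int64(111), np.int64(75), np.int64(39))), (304, (np.int64(109), np.int64(73), np.int64(37))), (306, (np.int64(110), np.int64(74), np.int64(38))), (308, (np.int64(111), np.int64(74), np.int64(39))), (310, (np.int64(111), np.int64(75), np.int64(39))), (312, (np.int64(110), np.int64(74), np.int64(39))), (314, (np.int64(104), np.int64(70), np.int64(37))), (316, (np.int64(87), np.int64(59), np.int64(29))), (318, (np.int64(105), np.int64(71), np.int64(38))), (320, (np.int64(107), np.int64(71), np.int64(35))), (322, (np.int64(110), np.int64(74), np.int64(39))), (324, (np.int64(125), np.int64(84), np.int64(43)))]
```

```bash
cat > til.py <<'E'
from h import *
from plan import H,t,now
from rig import viewer
b=np.array([.937,.35])
def til(sl=0):
    C=viewer.capture('side'); im=cv2.GaussianBlur(C['color'],(3,3),0)[255:340,335:440].astype(int)
    m=((im.max(2)-im.min(2)<38)&(im.max(2)>80)).astype(np.uint8)
    k,l,st,c=cv2.connectedComponentsWithStats(m); i=1+np.argmax(st[1:,4])
    p=np.argwhere(l==i); q=p[p[:,0]==p[:,0].max()]
    low=(q[:,1].mean()+335,q[0,0]+255.5)
    print('lowest',low,'right',p[:,1].max()+335)
    for th in range(60,91,5):
        c,s=np.cos(np.radians(th)),np.sin(np.radians(th))
        print(th,[proj(C,np.r_[H+t*(sl+.17*s)+b*y,.17*c]).round(1).tolist() for y in(-.03,.03)])
    return C
E
python3 -c "
from til import *;now();til(0)"
```

```text
14.75 mid [46.3 72.3] tilt 0.1 F [-2.3  3.2  3.9] F along tip 3.8
lowest (np.float64(375.5), np.float64(309.5)) right 402
60 [[398.5, 267.9], [367.1, 274.0]]
65 [[399.8, 276.1], [368.4, 282.4]]
70 [[400.7, 284.3], [369.4, 290.7]]
75 [[401.3, 292.2], [370.1, 298.7]]
80 [[401.6, 299.8], [370.6, 306.5]]
85 [[401.6, 307.1], [370.8, 313.9]]
90 [[401.2, 313.9], [370.6, 320.7]]
```

Request:
servo_tool:
  targets:
    - {"offset": [0,-0.0007,0],"dr": [0,0,0]}
    - {"offset": [0,-0.0014,0],"dr": [0,0,0]}
    - {"offset": [0,-0.0021,0],"dr": [0,0,0]}
    - {"offset": [0,-0.0028,0],"dr": [0,0,0]}
    - {"offset": [0,-0.0035,0],"dr": [0,0,0]}
    - {"offset": [0,-0.0042,0],"dr": [0,0,0]}
    - {"offset": [0,-0.0049,0],"dr": [0,0,0]}
    - {"offset": [0,-0.0056,0],"dr": [0,0,0]}
    - {"offset": [0,-0.0063,0],"dr": [0,0,0]}
    - {"offset": [0,-0.007,0],"dr": [0,0,0]}
    - {"offset": [0,-0.007,0],"dr": [0,0,0]}

```text
time_s: 15.72
position: [0.4955, -0.0483, 0.0723]
tcp_rot: [[0.936, 0.351, -0.001], [0.351, -0.936, 0.002], [-0.0, -0.002, -1.0]]
force: [-2.1, 2.2, 2.8]
opening: 0.857
grasp_force: 1.7
```

```bash
python3 -c "
from til import *;now();til(0)" | head -2
```

```text
15.72 mid [53.1 72.3] tilt 0.1 F [-2.1  2.2  2.8] F along tip 2.8
lowest (np.float64(376.0), np.float64(316.5)) right 402
```

Request:
servo_tool:
  targets:
    - {"offset": [0,-0.0006,0],"dr": [0,0,0]}
    - {"offset": [0,-0.0012,0],"dr": [0,0,0]}
    - {"offset": [0,-0.0018,0],"dr": [0,0,0]}
    - {"offset": [0,-0.0024,0],"dr": [0,0,0]}
    - {"offset": [0,-0.003,0],"dr": [0,0,0]}
    - {"offset": [0,-0.0036,0],"dr": [0,0,0]}
    - {"offset": [0,-0.0042,0],"dr": [0,0,0]}
    - {"offset": [0,-0.0048,0],"dr": [0,0,0]}
    - {"offset": [0,-0.0054,0],"dr": [0,0,0]}
    - {"offset": [0,-0.006,0],"dr": [0,0,0]}
    - {"offset": [0,-0.006,0],"dr": [0,0,0]}

```text
time_s: 16.68
position: [0.4933, -0.0425, 0.0723]
tcp_rot: [[0.936, 0.351, -0.001], [0.351, -0.936, 0.002], [-0.0, -0.002, -1.0]]
force: [-1.9, 2.6, 1.6]
opening: 0.855
grasp_force: 1.7
```

```bash
python3 -c "
from til import *;now();til(0)" | head -2
```

```text
16.68 mid [59.3 72.3] tilt 0.1 F [-1.9  2.6  1.6] F along tip 3.1
lowest (np.float64(374.5), np.float64(321.5)) right 402
```

Request:
servo_tool:
  targets:
    - {"offset": [0,-0.0006,0],"dr": [0,0,0]}
    - {"offset": [0,-0.0012,0],"dr": [0,0,0]}
    - {"offset": [0,-0.0018,0],"dr": [0,0,0]}
    - {"offset": [0,-0.0024,0],"dr": [0,0,0]}
    - {"offset": [0,-0.003,0],"dr": [0,0,0]}
    - {"offset": [0,-0.0036,0],"dr": [0,0,0]}
    - {"offset": [0,-0.0042,0],"dr": [0,0,0]}
    - {"offset": [0,-0.0048,0],"dr": [0,0,0]}
    - {"offset": [0,-0.0048,0],"dr": [0,0,0]}

```text
time_s: 17.48
position: [0.4919, -0.0382, 0.0725]
tcp_rot: [[0.936, 0.351, -0.0], [0.351, -0.936, 0.001], [0.0, -0.001, -1.0]]
force: [-0.1, 0.0, 0.6]
opening: 0.86
grasp_force: 0.0
```

```bash
python3 -c "
from til import *;now();til(0)" | head -2
```

```text
17.48 mid [63.8 72.5] tilt 0.1 F [-0.1  0.   0.6] F along tip 0.0
lowest (np.float64(376.0), np.float64(321.5)) right 402
```

Request:
servo_tool:
  targets:
    - {"offset": [0,-0.0006,0],"dr": [0,0,0]}
    - {"offset": [0,-0.0012,0],"dr": [0,0,0]}
    - {"offset": [0,-0.0018,0],"dr": [0,0,0]}
    - {"offset": [0,-0.0024,0],"dr": [0,0,0]}
    - {"offset": [0,-0.003,0],"dr": [0,0,0]}
    - {"offset": [0,-0.003,0],"dr": [0,0,0]}

```text
time_s: 18.03
position: [0.4906, -0.0352, 0.0724]
tcp_rot: [[0.936, 0.351, -0.001], [0.351, -0.936, 0.002], [-0.0, -0.002, -1.0]]
force: [0.2, 1.1, -0.1]
opening: 0.86
grasp_force: 0.0
```

```bash
python3 -c "
from til import *;now();til(0)" | head -2
```

```text
18.03 mid [67.  72.4] tilt 0.1 F [ 0.2  1.1 -0.1] F along tip 1.0
lowest (np.float64(376.0), np.float64(321.5)) right 402
```

The upright is flat on the bench, let down under contact throughout. Next I'll rise, move beyond the top end, turn 90°, and push the base back with both fingers.

Request:
servo_tool:
  targets:
    - {"offset": [0,0,-0.01],"dr": [0,0,0]}
    - {"offset": [0,0,-0.03],"dr": [0,0,0]}
    - {"offset": [0,0,-0.05],"dr": [0,0,0]}
    - {"offset": [0,-0.01,-0.07],"dr": [0,0,-6]}
    - {"offset": [0,-0.025,-0.09],"dr": [0,0,-13]}
    - {"offset": [0,-0.04,-0.1],"dr": [0,0,-20]}
    - {"offset": [0,-0.055,-0.1],"dr": [0,0,-27]}
    - {"offset": [0,-0.07,-0.1],"dr": [0,0,-34]}
    - {"offset": [0,-0.085,-0.1],"dr": [0,0,-41]}
    - {"offset": [0,-0.1,-0.1],"dr": [0,0,-48]}
    - {"offset": [0,-0.115,-0.1],"dr": [0,0,-55]}
    - {"offset": [0,-0.128,-0.1],"dr": [0,0,-62]}
    - {"offset": [0,-0.128,-0.1],"dr": [0,0,-69]}
    - {"offset": [0,-0.128,-0.1],"dr": [0,0,-76]}
    - {"offset": [0,-0.128,-0.1],"dr": [0,0,-83]}
    - {"offset": [0,-0.128,-0.1],"dr": [0,0,-90]}
    - {"offset": [0,-0.128,-0.1],"dr": [0,0,-90]}
    - {"offset": [0,-0.128,-0.1],"dr": [0,0,-90]}

```text
time_s: 19.58
position: [0.4458, 0.0844, 0.1732]
tcp_rot: [[-0.348, 0.937, 0.0], [0.937, 0.348, 0.002], [0.002, 0.001, -1.0]]
force: [-0.1, 0.3, 0.8]
opening: 0.86
grasp_force: 0.0
```

Request:
servo_tool:
  targets:
    - {"offset": [0,0,0],"dr": [0,0,0]}
    - {"offset": [0,0,0],"dr": [0,0,0]}
    - {"offset": [0,0,0],"dr": [0,0,0]}
    - {"offset": [0,0,0],"dr": [0,0,0]}
  gripper: 0.42

```text
time_s: 19.92
position: [0.4458, 0.0843, 0.1727]
tcp_rot: [[-0.35, 0.937, -0.001], [0.937, 0.35, 0.002], [0.002, -0.0, -1.0]]
force: [-0.3, -0.3, -0.4]
opening: 0.639
grasp_force: 0.0
```

```bash
python3 - <<'E'
from til import *
from rig import bot
s=bot.read_state();X=s['position'];now();print(X,'lat',(X[:2]-H)@b,s['joint_positions'].round(1),s['opening'],s['tcp_rot'].round(3))
C=til();W=viewer.capture('wrist');S=viewer.capture('scene')
pickle.dump((C,W,S),open('l.pkl','wb'))
cv2.imwrite('pics/f.png',np.hstack([cv2.resize(W['color'],(533,400)),cv2.resize(S['color'][225:325,210:276],(264,400),interpolation=cv2.INTER_CUBIC)])[:,:,::-1])
E
```

```text
19.92 mid [194.7 172.7] tilt 0.0 F [-0.3 -0.3 -0.4] F along tip -0.2
[0.4457841  0.08433044 0.17267474] lat -0.0001026420715674588 [-3.50e+00  2.17e+01  1.09e+02  1.00e-01  4.93e+01 -2.41e+01] 0.6387133036896335 [[-0.35   0.937 -0.001]
 [ 0.937  0.35   0.002]
 [ 0.002 -0.    -1.   ]]
lowest (np.float64(376.0), np.float64(321.5)) right 402
60 [[398.5, 267.9], [367.1, 274.0]]
65 [[399.8, 276.1], [368.4, 282.4]]
70 [[400.7, 284.3], [369.4, 290.7]]
75 [[401.3, 292.2], [370.1, 298.7]]
80 [[401.6, 299.8], [370.6, 306.5]]
85 [[401.6, 307.1], [370.8, 313.9]]
90 [[401.2, 313.9], [370.6, 320.7]]
```

Request:
servo_tool:
  targets:
    - {"offset": [0,0,0.015],"dr": [0,0,0]}
    - {"offset": [0,0,0.03],"dr": [0,0,0]}
    - {"offset": [0,0,0.045],"dr": [0,0,0]}
    - {"offset": [0,0,0.06],"dr": [0,0,0]}
    - {"offset": [0,0,0.075],"dr": [0,0,0]}
    - {"offset": [0,0,0.09],"dr": [0,0,0]}
    - {"offset": [0,0,0.105],"dr": [0,0,0]}
    - {"offset": [0,0,0.12],"dr": [0,0,0]}
    - {"offset": [0,0,0.135],"dr": [0,0,0]}
    - {"offset": [0,0,0.145],"dr": [0,0,0]}
    - {"offset": [0,0,0.155],"dr": [0,0,0]}
    - {"offset": [0,0,0.163],"dr": [0,0,0]}
    - {"offset": [0,0,0.163],"dr": [0,0,0]}

```text
time_s: 21.15
position: [0.4452, 0.0846, 0.0084]
tcp_rot: [[-0.351, 0.936, -0.003], [0.936, 0.351, 0.002], [0.003, -0.002, -1.0]]
force: [-0.1, -0.1, -0.5]
opening: 0.292
grasp_force: 0.0
```

Request:
servo_tool:
  targets:
    - {"offset": [-0.001,0,0],"dr": [0,0,0]}
    - {"offset": [-0.002,0,0],"dr": [0,0,0]}
    - {"offset": [-0.003,0,0],"dr": [0,0,0]}
    - {"offset": [-0.004,0,0],"dr": [0,0,0]}
    - {"offset": [-0.005,0,0],"dr": [0,0,0]}
    - {"offset": [-0.006,0,0],"dr": [0,0,0]}
    - {"offset": [-0.007,0,0],"dr": [0,0,0]}
    - {"offset": [-0.008,0,0],"dr": [0,0,0]}
    - {"offset": [-0.009,0,0],"dr": [0,0,0]}
    - {"offset": [-0.01,0,0],"dr": [0,0,0]}
    - {"offset": [-0.011,0,0],"dr": [0,0,0]}
    - {"offset": [-0.012,0,0],"dr": [0,0,0]}
    - {"offset": [-0.013,0,0],"dr": [0,0,0]}
    - {"offset": [-0.014,0,0],"dr": [0,0,0]}
    - {"offset": [-0.015,0,0],"dr": [0,0,0]}
    - {"offset": [-0.016,0,0],"dr": [0,0,0]}

```text
time_s: 22.48
position: [0.4504, 0.07, 0.0097]
tcp_rot: [[-0.351, 0.936, -0.002], [0.936, 0.351, 0.002], [0.003, -0.001, -1.0]]
force: [-2.1, 5.5, 3.4]
opening: 0.288
grasp_force: 2.7
```

```bash
python3 -c "
from til import *;now();til(0)" | head -2
```

```text
22.48 mid [179.7   9.7] tilt 0.1 F [-2.1  5.5  3.4] F along tip 5.9
lowest (np.float64(374.5), np.float64(319.5)) right 378
```

Request:
servo_tool:
  targets:
    - {"offset": [-0.001,0,0],"dr": [0,0,0]}
    - {"offset": [-0.002,0,0],"dr": [0,0,0]}
    - {"offset": [-0.003,0,0],"dr": [0,0,0]}
    - {"offset": [-0.004,0,0],"dr": [0,0,0]}
    - {"offset": [-0.005,0,0],"dr": [0,0,0]}
    - {"offset": [-0.005,0,0],"dr": [0,0,0]}

```text
time_s: 23.03
position: [0.4521, 0.0652, 0.0097]
tcp_rot: [[-0.351, 0.936, -0.003], [0.936, 0.351, 0.002], [0.003, -0.002, -1.0]]
force: [-1.6, 4.4, 3.9]
opening: 0.291
grasp_force: 2.4
```

Request:
servo_tool:
  targets:
    - {"offset": [-0.001,0,0],"dr": [0,0,0]}
    - {"offset": [-0.002,0,0],"dr": [0,0,0]}
    - {"offset": [-0.003,0,0],"dr": [0,0,0]}
    - {"offset": [-0.003,0,0],"dr": [0,0,0]}

```text
time_s: 23.37
position: [0.4527, 0.0633, 0.0097]
tcp_rot: [[-0.35, 0.937, -0.003], [0.937, 0.35, 0.003], [0.004, -0.002, -1.0]]
force: [-1.5, 9.5, 4.6]
opening: 0.287
grasp_force: 5.0
```

```bash
python3 -c "
from til import *;now();til(0)" | head -2
```

```text
23.37 mid [172.5   9.7] tilt 0.1 F [-1.5  9.5  4.6] F along tip 9.5
lowest (np.float64(372.8333333333333), np.float64(317.5)) right 377
```

Request:
servo_tool:
  targets:
    - {"offset": [-0.001,0,0],"dr": [0,0,0]}
    - {"offset": [-0.002,0,0],"dr": [0,0,0]}
    - {"offset": [-0.002,0,0],"dr": [0,0,0]}
    - {"offset": [-0.002,0,0],"dr": [0,0,0]}

```text
time_s: 23.75
position: [0.4527, 0.063, 0.0097]
tcp_rot: [[-0.349, 0.937, -0.004], [0.937, 0.349, 0.005], [0.006, -0.002, -1.0]]
force: [-1.4, 19.6, 5.4]
opening: 0.288
grasp_force: 9.3
```

```bash
python3 - <<'E'
from til import *;now()
from rig import bot;print(bot.read_state()['moment'])
E
```

```text
23.75 mid [172.3   9.7] tilt 0.1 F [-1.4 19.6  5.4] F along tip 18.8
[3.35182485 0.09084072 0.12251922]
```

Request:
servo_tool:
  targets:
    - {"offset": [-0.001,0,0],"dr": [0,0,0]}
    - {"offset": [-0.0015,0,0],"dr": [0,0,0]}
    - {"offset": [-0.0015,0,0],"dr": [0,0,0]}
    - {"offset": [-0.0015,0,0],"dr": [0,0,0]}

```text
time_s: 24.08
position: [0.4528, 0.0628, 0.0097]
tcp_rot: [[-0.349, 0.937, -0.005], [0.937, 0.349, 0.006], [0.007, -0.003, -1.0]]
force: [-0.8, 26.7, 5.9]
opening: 0.288
grasp_force: 12.6
```

```bash
python3 - <<'E'
from til import *;now()
C=viewer.capture('side');S=viewer.capture('scene')
cv2.imwrite('pics/g.png',np.hstack([cv2.resize(S['color'][230:320,215:305],(400,400),interpolation=cv2.INTER_CUBIC),cv2.resize(C['color'][220:330,310:420],(400,400),interpolation=cv2.INTER_CUBIC)])[:,:,::-1])
E
```

```text
24.08 mid [172.1   9.7] tilt 0.1 F [-0.8 26.7  5.9] F along tip 25.2
```

Force is 25 N with no further motion, so the base is seated. Backing off and lifting clear.

Request:
servo_tool:
  targets:
    - {"offset": [0.002,0,0],"dr": [0,0,0]}
    - {"offset": [0.004,0,0],"dr": [0,0,0]}
    - {"offset": [0.007,0,0],"dr": [0,0,0]}
    - {"offset": [0.012,0,0],"dr": [0,0,0]}
    - {"offset": [0.018,0,0],"dr": [0,0,0]}
    - {"offset": [0.023,0,-0.005],"dr": [0,0,0]}
    - {"offset": [0.023,0,-0.025],"dr": [0,0,0]}
    - {"offset": [0.023,0,-0.05],"dr": [0,0,0]}
    - {"offset": [0.023,0,-0.08],"dr": [0,0,0]}
    - {"offset": [0.023,0,-0.11],"dr": [0,0,0]}
    - {"offset": [0.023,0,-0.14],"dr": [0,0,0]}
    - {"offset": [0.023,0,-0.17],"dr": [0,0,0]}
    - {"offset": [0.05,0,-0.2],"dr": [0,0,0]}
    - {"offset": [0.08,0,-0.22],"dr": [0,0,0]}
    - {"offset": [0.08,0,-0.22],"dr": [0,0,0]}

```text
time_s: 25.43
position: [0.4274, 0.1367, 0.2339]
tcp_rot: [[-0.354, 0.935, 0.007], [0.935, 0.354, 0.004], [0.001, 0.008, -1.0]]
force: [-0.1, -0.0, 1.0]
opening: 0.288
grasp_force: 0.0
```

```bash
python3 - <<'E'
from til import *;now()
C=viewer.capture('side');S=viewer.capture('scene');pickle.dump((C,S),open('fin.pkl','wb'))
e=pickle.load(open('side.pkl','rb'));s0=pickle.load(open('scene.pkl','rb'))
# moved objects check: mean abs diff in patches
for n,a,c,ps in(('side',e,C,{'A':(438,270),'C':(430,340),'B':(292,303),'jar':(381,208),'brush':(300,228),'short':(278,250)}),('scene',s0,S,{'A':(270,235),'B':(360,307),'jar':(153,280),'brush':(190,360),'short':(285,340)})):
    for k,(x,y) in ps.items():
        f=lambda d:np.float32(cv2.cvtColor(d['color'][y-22:y+22,x-22:x+22],cv2.COLOR_RGB2GRAY))
        sh,r=cv2.phaseCorrelate(f(a),f(c),cv2.createHanningWindow((44,44),cv2.CV_32F));print(n,k,np.round(sh,1),round(r,2))
L=cv2.resize(S['color'][230:320,215:305],(400,400),interpolation=cv2.INTER_CUBIC);R=cv2.resize(C['color'][220:330,310:420],(400,400),interpolation=cv2.INTER_CUBIC)
cv2.imwrite('pics/fin.png',np.hstack([L,R])[:,:,::-1])
E
```

```text
25.43 mid [250.2 233.9] tilt -0.4 F [-0.1 -0.   1. ] F along tip 0.0
side A [0.5 0.4] 1.08
side C [0.5 0.6] 1.05
side B [0.2 0.4] 1.06
side jar [0.5 0. ] 0.68
side brush [0.3 0.1] 0.84
side short [0.6 0.5] 0.93
scene A [ 0.  -0.1] 0.29
scene B [0.5 0.4] 0.95
scene jar [0.6 0.6] 0.72
scene brush [0.1 0.4] 0.92
scene short [0.7 0.5] 0.83
```

View pics/fin.png

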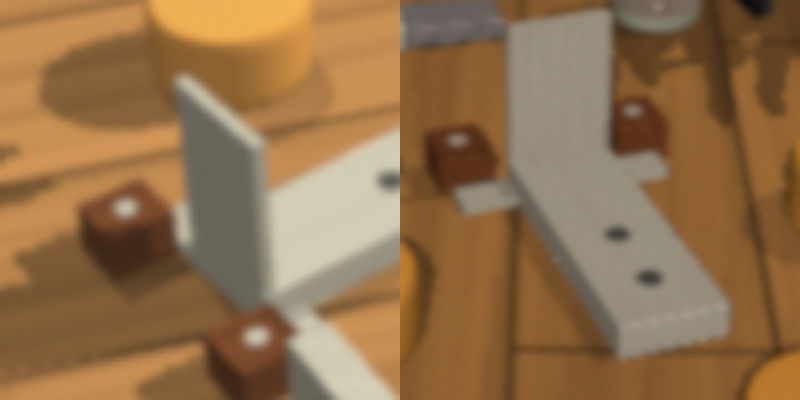

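The bracket lies flat with its foot plate upright. The bar ends sit against both blocks at crop px (485,190) and (650,160), and nothing else has moved. One quick squareness number, then hand in.

```bash
python3 - <<'E'
from til import *
C,S=pickle.load(open('fin.pkl','rb'))
f=lambda x,y:(309.6+(x-400)*.275,219.6+y*.275)
ang=lambda a,c:np.degrees(np.arctan2(*(a-c)[1::-1])).round(1)
P=lambda p,z:onz(C,f(*p),z)
print('bar front',ang(P((462,214),0),P((668,178),0)),'screws',ang(P((458,140),.025),P((632,111),.025)))
print('top end',ang(P((618,356),0),P((728,333),0)))
for p,z in(((458,140),.025),((632,111),.025),((462,214),0),((668,178),0)):
    X=P(p,z);print(((X[:2]-H)@t*1e3).round(1),((X[:2]-H)@b*1e3).round(1))
E
python3 -c "
from rig import ticket;print(ticket.hand_in())"
```

```text
bar front 19.0 screws 19.3
top end 19.5
-24.7 51.7
-22.6 -55.4
13.2 61.9
16.4 -62.4
the job is handed in; nothing more can be done
None
```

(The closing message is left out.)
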